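# Offer a cover plate up to a rolled-over gear housing

### The job

Roll the round gear housing over along the bench, without lifting it, until it settles on its flat foot with the cover pad facing straight up. Then take the cover plate by its rib and hold it level over the pad, lengthwise along it, every hole of the plate over a threaded hole, hovering about 15 mm above the pad without ever touching the housing with it. Finish while still holding it there, as if a second person were about to start the screws, and leave the other things on the bench alone.

Things in the scene. Friction and masses are not known exactly. Their poses are not given: they have to be found in the camera images.
- housing: Round aluminium gear housing, loose, 0.6 to 1.1 kg. Barrel 84 in diameter, 120 long (136 over end bosses, 152 over shaft stubs). Origin mid-length on the barrel's axis; y along the barrel, z out of its flat raised cover pad, -z out of its flat foot. Starts on its round side, axis 42 above the bench, pad facing roughly the robot, z turned 75 degrees from straight up: it must roll about 55 mm away from the robot.
- housing_foot (a point): Middle of the housing's flat foot, 32 wide, opposite the pad, 39 from the axis. The barrel is finely faceted: it rolls under a 1 to 4 N push high on the pad's side but not by itself. Within about 20 degrees of upright it drops onto the foot and stays: axis then 39, pad face 89 above the bench.
- pad_center (a point): Middle of the pad face, 50 from the barrel's axis; the pad is 64 (x) by 100 (y), with a dark 26 by 58 opening in its middle. Axes as the housing's.
- pad_hole_a (a point): Threaded hole in the pad face, 9 in diameter (dark), at x +22, y +40 from pad_center in the housing's axes. The four holes lie at x +-22, y +-40.
- pad_hole_b (a point): Threaded hole diagonally opposite, at x -22, y -40 from pad_center.
- cover: Aluminium cover plate, loose, lying flat on the bench with its rib up, 64 (x) by 100 (y) and 6 thick, 0.16 to 0.31 kg. Origin at the centre of its underside, z up. On its middle stands a grip rib, 14 wide (x), 50 long (y), its top 34 above the underside. Four 10 mm through holes at x +-22, y +-40. Either way round (half a turn) is right.
- cover_center (a point): Middle of the cover and rib, 17 above the underside; axes as the cover's.
- cover_base (a point): Centre of the cover's underside.
- cover_hole_a (a point): Hole of the cover at x +22, y +40, at the underside.
- cover_hole_b (a point): Hole of the cover at x -22, y -40, at the underside.
- bearing: Bystander: steel bearing ring lying flat, 52 outside, 24 bore, 15 high; origin at the centre of its underside.
- wrench: Bystander: steel open wrench about 180 long lying flat on the bench; origin near the middle of its underside.
- oil: Bystander: black oil bottle 70 in diameter, 170 high, standing; origin at the centre of its underside.
- spray: Bystander: grey can 60 in diameter, 140 high, standing; origin at the centre of its underside.
Mind the look-alikes: they are no part of the job. There is more than one size of the cover; the job needs the largest. Leave any blue or orange look-alike of the housing alone.

How it is judged (in metres and radians):
On the way, in this order (a step that is already met when the one before it is completed fails the run):
1. the housing stands on its foot, pad up, at rest (angle between housing's own z axis and vertical below 0.09 rad and height (world z) of housing below 0.0415 m and linear speed of housing below 0.02 m/s), for 0.2 s.
2. the cover hovers over the pad with its holes over the threaded holes (((horizontal distance between cover_hole_a and pad_hole_a below 0.005 m and horizontal distance between cover_hole_b and pad_hole_b below 0.005 m) or (horizontal distance between cover_hole_a and pad_hole_b below 0.005 m and horizontal distance between cover_hole_b and pad_hole_a below 0.005 m)) and z of cover_base in the frame of housing between 0.054 and 0.078 m and angle between cover's own z axis and vertical below 0.1 rad), for 0.2 s.
At the end, for the whole second after the job is handed in: The housing rests on its foot, pad up within 0.09 rad; the cover is held by the fingers, still, level within 0.1 rad, rib up, its underside 4 to 28 mm above the pad and touching nothing below, its holes within 5 mm (horizontally) of the threaded holes, either way round (all of step 2 and angle between housing's own z axis and vertical below 0.09 rad and height (world z) of housing below 0.0415 m and linear speed of housing below 0.01 m/s and linear speed of cover below 0.02 m/s and contact force between the fingers and cover above 1 N and contact force between cover and housing below 0.1 N); the arm keeps its last pose, push and grip.
It fails at once if the housing is lifted off the bench (height (world z) of housing above 0.06 m).
It fails at once if the cover is pressed on or knocked against the housing (contact force between cover and housing above 1 N).
It fails at once if a bystander is disturbed (distance of any of bearing, wrench, oil, spray from where it was at the start of the episode above 0.02 m).
It also fails if it takes over 61 s, if anything falls off the work surface, if the arm or the gripper's body presses on something with over 40 N, if the wrist force passes 120 N, or if a joint passes its speed limit or range.

### The arm

A 6-joint arm with a two-finger parallel gripper is mounted at the origin on the work surface. World frame = base frame: x ahead of the robot, y to its left, z up, the work surface at z = 0. Lengths are in mm, angles in rad, forces in N, time in s.
With the tool pointing down it reaches from about 275 to 825 mm from the base axis. Payload 4.9 kg.
Tool frame: the origin (TCP) lies where the fingers leave the gripper's body, on its centre line; the fingertips stand 73 mm ahead of it and the grasp point (between the pads) lies 54 mm ahead of it (robot.pinch_z is the x of the grasp point in the tool frame, in mm); x points along the fingers, z is the direction in which the jaws open and shut, and the axes are right-handed (so a half turn about x gives the same grasp; the last joint's range is limited). The gripper opens to 85 mm and grips with 20 to 120 N. Pads are 22 mm wide; open, the fingers measure 114 mm over their backs; the gripper's body (76 mm by 85 mm) begins 54 mm behind the grasp point. The pads swing forward as they close: fully open they stand 13 mm farther back than shut.
Start: joints at [1.059, 0.326, -0.193, 1.052, 0, 1.437], TCP at [202.878, 511.233, 303.881] pointing down, gripper open.
Joint ranges: [-2.65, 2.65], [-0.97, 1.79], [-1.3, 1.35], [-1.93, 2.1], [-1.47, 1.37], [-3.14, 3.14]. Speed limits (rad/s): [2.57, 2.57, 3.14, 3.14, 3.14, 3.14].

### API

Orientations are given as a unit quaternion [x, y, z, w].
In Python, from bench import readout, optics, robot gives the robot as it stands.
- The arm moves only by the tool arm_command, never from a script. Its argument "increments" is a list of rows, each an object with "delta_pos": the shift along the tool's x, y, z in m, a list of three; "dr": the turn, a rotation vector about the tool's x, y, z in degrees, a list of three; "jaw": the opening, from 0 (shut) to 1 (fully open). A call has exactly 5 rows; each row shifts and turns the commanded pose from where the row before left it, along the tool's axes as they then stand; what a row does not reach is not made up. A row lasts 1/12 s, in which the tool goes at most 41.7 mm and 7.16 degrees, less where a joint would pass 70% of its speed; a pose out of reach is approached as far as the arm can. A call with a gripper value outside its range is refused whole. The fingers move at their own pace and stop on an object; "force" is the grip in N (left out, the last holds). Time passes only in rows, so rows that do not move let the fingers close, or fill a call up. It gives the time, the measured TCP pose, the force and the opening at its end, in the units of the state.
- readout.observe(): the state, without advancing time (a new reading comes with each control period).
- optics.capture(name): name is "side" or "top" or "wrist"; returns a dict with "pixels" (480x640x3 uint8, red, green, blue), "vfov" (degrees; the focal length in pixels is half the picture's height over the tangent of half this angle, whatever the lens; pixels are square), "cx", "cy" (the principal point, pixels), "xyz" and "rotation" of the camera in the world; the wrist camera has in their place "mount" (4x4, takes a point from camera to tool coordinates, whose origin is the TCP and whose axes are the tool frame's). Camera axes: x right, y up, looking along -z (the intrinsics and any distortion apply to the point x, -y, -z); pixel columns grow to the right and rows downward; lengths in mm; the calibration is good to about 2 mm. A picture is of the moment at which its call begins: read the wrist's pose just before it. There is no depth.
- robot.finish_job(): hands the job in, once; it reports no verdict.
The state is a dict: "time_s": time; "joints": joint angles; "joint_vel": joint speeds; "joint_torque": joint torques, N m; "eef_pos": TCP position; "orientation": TCP orientation; "force": force on the tool from outside, world axes, zero at the start; "torque": the same for the moment, N m; "gripper_width": opening from 0.0 (shut) to 1.0 (fully open).
Only numpy, scipy, OpenCV 4.12 (cv2) and the standard library are available. Lean on these libraries where they do the work, as an engineer would, in place of code of your own. Each camera call takes 0.05 s, during which the arm holds its last target. There are 200 camera calls.

## Working session

There is one attempt and no reset: what is moved stays moved. The work goes in short steps, Python scripts to look and compute and a tool call to move; the robot and the scene stay as the last step left them, time stands still between calls to the robot, and variables do not carry over. Pictures are saved under pics/ and viewed, about 8 in all and at most 12, crops included, and the job is handed in when it is done.

Besides the shell and the picture viewer there is one more tool, called after "Emit:" as name([rows], argument=value, ...), one row to a line, values as JSON. arm_command: Moves the arm, as the interface text tells. Its arguments: {"type":"object","properties":{"increments":{"type":"array"},"force":{"type":"number"}},"required":["increments"]}

```bash
ls; mkdir -p pics; python3 - <<'E'
from bench import readout, optics, robot
import cv2, json, numpy as np
s=readout.observe(); print(s)
for n in ("side","top"):
    c=optics.capture(n); cv2.imwrite(f"pics/{n}0.png",c["pixels"][:,:,::-1])
    print(n,{k:v for k,v in c.items() if k!="pixels"})
    
E
```

```text
pics
{'time_s': 0.0, 'joints': array([ 1.05883090e+00,  3.26934828e-01, -1.93543268e-01,  1.05195536e+00,
       -1.98352645e-05,  1.43661909e+00]), 'joint_vel': array([ 0.00019855,  0.00185021, -0.00065137,  0.00025277,  0.00064749,
       -0.00015897]), 'joint_torque': array([-4.26182178e-04, -4.43404377e+01,  2.62440526e+01,  1.54126296e-02,
       -1.46312914e-04,  1.54768179e-05]), 'eef_pos': array([202.64915064, 510.85089339, 303.12204733]), 'orientation': array([-0.39748418,  0.58550736,  0.39695528,  0.58447752]), 'force': array([-0.22303886,  0.18870636, -1.13788915]), 'torque': array([-0.01886445,  0.01749492, -0.02086482]), 'gripper_width': 0.9966500629946213}
side {'vfov': 54.09953642964995, 'cx': 329.17746951093386, 'cy': 242.40899215104892, 'xyz': array([ 387.93912214,  887.94604224, 1071.47479961]), 'rotation': array([-0.03744413,  0.35581851,  0.9306852 , -0.07626384])}
top {'vfov': 55.16946864369959, 'cx': 314.16675420720514, 'cy': 243.32266512603573, 'xyz': array([ 330.72088058,  -11.07172428, 1101.1562256 ]), 'rotation': array([ 0.08435664, -0.0756077 , -0.66524389,  0.73798239])}
```

View pics/side0.png

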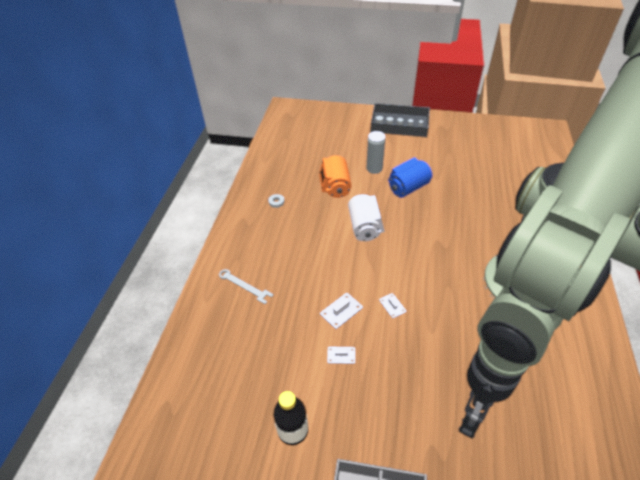

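View pics/top0.png

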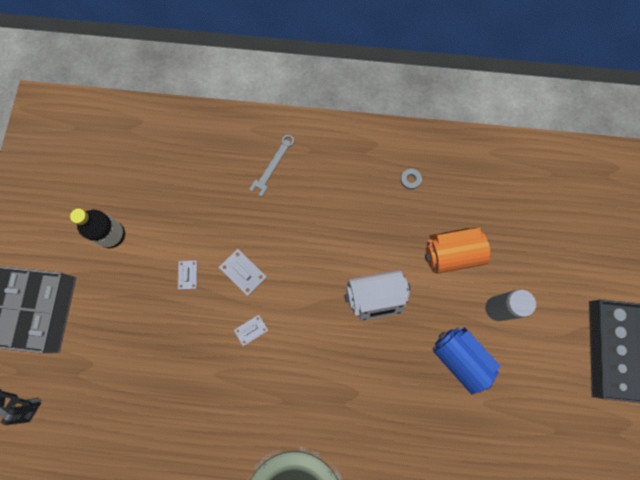

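Side: white housing at (366,217), orange (336,175) and blue (410,177) look-alikes. The three covers are at (341,310), (393,305) and (341,355).
Top: housing at (378,293), with its pad's dark opening on the robot side at about (382,311). Covers are at (243,271), which is the largest, (251,330) and (187,274).

```bash
cat > h.py <<'E'
from bench import readout, optics, robot
import cv2, numpy as np
from scipy.spatial.transform import Rotation as R
def grab(n):
    s=readout.observe(); c=optics.capture(n)
    if n=="wrist":
        T=np.eye(4);T[:3,:3]=R.from_quat(s["orientation"]).as_matrix();T[:3,3]=s["eef_pos"]
        M=T@np.array(c["mount"]);c["o"]=M[:3,3];c["R"]=M[:3,:3]
    else: c["o"]=np.array(c["xyz"]);c["R"]=R.from_quat(c["rotation"]).as_matrix()
    c["f"]=240/np.tan(np.radians(c["vfov"]/2)); return c
def ray(c,uv):
    uv=np.atleast_2d(uv).astype(float)
    d=np.c_[(uv[:,0]-c["cx"])/c["f"],-(uv[:,1]-c["cy"])/c["f"],-np.ones(len(uv))]
    return d@c["R"].T
def onz(c,uv,z):
    d=ray(c,uv); return c["o"]+d*((z-c["o"][2])/d[:,2])[:,None]
def proj(c,p):
    q=(np.atleast_2d(p)-c["o"])@c["R"]; return np.c_[c["cx"]-c["f"]*q[:,0]/q[:,2],c["cy"]+c["f"]*q[:,1]/q[:,2]]
def bright(c,thr=130,sat=60):
    h=cv2.cvtColor(c["pixels"],cv2.COLOR_RGB2HSV); return ((h[...,2]>thr)&(h[...,1]<sat)).astype(np.uint8)*255
def blobs(m,amin=150):
    cs,_=cv2.findContours(m,cv2.RETR_EXTERNAL,cv2.CHAIN_APPROX_NONE); return [k for k in cs if cv2.contourArea(k)>amin]
E
python3 - <<'E'
from h import *
for n in ("top","side"):
    c=grab(n); print(n,"axes x,y,look",c["R"][:,0].round(2),c["R"][:,1].round(2),-c["R"][:,2].round(2))
    roi=(130,110,500,400) if n=="top" else (180,130,460,380)
    m=bright(c); k=np.zeros_like(m);k[roi[1]:roi[3],roi[0]:roi[2]]=255;m&=k
    for b in blobs(m):
        r=cv2.minAreaRect(b); 
        for z in (6,60):
            P=onz(c,cv2.boxPoints(r),z)[:,:2]; e=P[1]-P[0],P[2]-P[1]
            print(n,"z",z,"px",np.round(r[0]),"ctr",P.mean(0).round(),"sides",[(round(float(np.hypot(*v))),round(float(np.degrees(np.arctan2(v[1],v[0]))))) for v in e])
    x=c["pixels"][...,::-1]
    if n=="top": cv2.imwrite("pics/crop1.png",np.hstack([cv2.resize(x[230:350,165:295],None,fx=3,fy=3.0,interpolation=2),cv2.resize(x[230:350,320:450],None,fx=3,fy=3.,interpolation=2)]))
E
```

```text
top axes x,y,look [ 0.1  -0.99 -0.  ] [0.97 0.1  0.23] [ 0.22  0.02 -0.97]
top z 6 px [251. 330.] ctr [360. 142.] sides [(71, -52), (47, -141)]
top z 60 px [251. 330.] ctr [358. 135.] sides [(67, -52), (44, -141)]
top z 6 px [378. 292.] ctr [ 481. -149.] sides [(146, -73), (89, -165)]
top z 60 px [378. 292.] ctr [ 473. -142.] sides [(139, -73), (85, -165)]
top z 6 px [188. 274.] ctr [474. 311.] sides [(46, -84), (71, -171)]
top z 60 px [188. 274.] ctr [467. 296.] sides [(44, -84), (67, -171)]
top z 6 px [242. 272.] ctr [495. 181.] sides [(66, -37), (102, -129)]
top z 60 px [242. 272.] ctr [487. 172.] sides [(63, -37), (97, -129)]
top z 6 px [412. 178.] ctr [ 778. -211.] sides [(48, -84), (51, -177)]
top z 60 px [412. 178.] ctr [ 756. -202.] sides [(46, -84), (49, -177)]
top z 6 px [273. 164.] ctr [779. 141.] sides [(182, -25), (40, -119)]
top z 60 px [273. 164.] ctr [757. 133.] sides [(173, -25), (38, -119)]
top z 6 px [428. 117.] ctr [ 950. -244.] sides [(375, -84), (40, -179)]
top z 60 px [428. 117.] ctr [ 919. -232.] sides [(356, -84), (38, -179)]
side axes x,y,look [-0.99 -0.17 -
[... 639 characters left out ...]
 471. -184.] sides [(104, -154), (212, 104)]
side z 60 px [365. 217.] ctr [ 466. -130.] sides [(99, -154), (201, 104)]
side z 6 px [276. 200.] ctr [ 774. -212.] sides [(51, -171), (59, 103)]
side z 60 px [276. 200.] ctr [ 754. -156.] sides [(48, -171), (56, 103)]
side z 6 px [194. 211.] ctr [1029. -173.] sides [(726, -86), (218, 154)]
side z 60 px [194. 211.] ctr [ 996. -119.] sides [(689, -86), (207, 154)]
side z 6 px [376. 138.] ctr [ 478. -609.] sides [(65, -172), (83, 95)]
side z 60 px [376. 138.] ctr [ 474. -533.] sides [(62, -172), (79, 95)]
side z 6 px [232. 134.] ctr [1033. -552.] sides [(188, -172), (46, 106)]
side z 60 px [232. 134.] ctr [1000. -479.] sides [(179, -172), (44, 106)]
```

View pics/crop1.png

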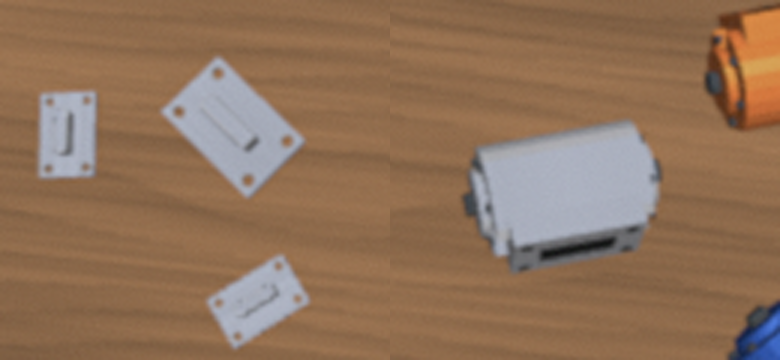

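Three covers: top view (242,272) measures 102×66, while (251,330) and (188,274) each measure about 71×47. The first is the largest and fits 100×64, and the crop confirms it. The grey housing is the one in the right half of the crop, with its pad facing the robot. Next I'll work out the move to a view above the housing.

```bash
cat >> h.py <<'E'
def go(pos,yaw=None,zdir=None):
    "total tool-frame shift (mm, in CURRENT tool axes) and turn about tool axes for tool down with jaw axis along zdir"
    s=readout.observe(); A=R.from_quat(s["orientation"]).as_matrix(); best=None
    for sg in (1,-1):
        z=sg*np.array([*zdir,0.])/np.hypot(*zdir); x=np.array([0,0,-1.]); B=np.c_[x,np.cross(z,x),z]
        rv=np.degrees(R.from_matrix(A.T@B).as_rotvec())
        if best is None or np.linalg.norm(rv)<np.linalg.norm(best[0]): best=(rv,B)
    d=np.array(pos)-s["eef_pos"]
    print("tcp",s["eef_pos"].round(1),"t",round(s["time_s"],2),"w",round(s["gripper_width"],3),"F",s["force"].round(1),"q6",s["joints"][5].round(2))
    print("dr",best[0].round(2),"| shift cur axes",(A.T@d).round(1),"| shift in final axes",(best[1].T@d).round(1))
E
python3 - <<'E'
from h import *
c=grab("wrist"); print(np.array(c["mount"]).round(3),c["vfov"])
print(R.from_quat(readout.observe()["orientation"]).as_matrix().round(3))
go((410,-160,330),zdir=(0.27,-0.96))
E
```

```text
[[-1.0000e-03  3.0000e-01 -9.5400e-01 -6.9838e+01]
 [ 0.0000e+00  9.5400e-01  3.0000e-01  7.6671e+01]
 [ 1.0000e+00 -0.0000e+00 -1.0000e-03  2.6900e-01]
 [ 0.0000e+00  0.0000e+00  0.0000e+00  1.0000e+00]] 64.99897574990987
[[-0.    -0.93   0.369]
 [-0.001  0.369  0.93 ]
 [-1.     0.    -0.001]]
tcp [202.7 511.  303.5] t 0.25 w 1.0 F [0.1 0.5 0.1] q6 1.44
dr [-3.735e+01 -4.000e-02 -2.000e-02] | shift cur axes [ -26.1 -440.1 -547.3] | shift in final axes [ -26.5  -17.8 -702.1]
```

Emit:
arm_command([
  {"delta_pos":[-0.005,-0.03,-0.02],"dr":[-7,0,0],"jaw":0.5},
  {"delta_pos":[-0.005,-0.03,-0.02],"dr":[-7,0,0],"jaw":0.5},
  {"delta_pos":[-0.005,-0.03,-0.02],"dr":[-7,0,0],"jaw":0.5},
  {"delta_pos":[-0.005,-0.03,-0.02],"dr":[-7,0,0],"jaw":0.5},
  {"delta_pos":[-0.005,-0.03,-0.02],"dr":[-7,0,0],"jaw":0.5},
])

```text
time_s: 0.67
eef_pos: [331.4, 395.4, 328.4]
orientation: [-0.552, 0.443, 0.552, 0.442]
force: [-0.0, 0.8, 0.2]
gripper_width: 0.497
```

```bash
python3 -c "
from h import *
go((410,-160,330),zdir=(0.27,-0.96))"
```

```text
tcp [331.4 395.4 328.4] t 0.67 w 0.497 F [-0.   0.8  0.2] q6 0.51
dr [-3.17 -0.01 -0.02] | shift cur axes [  -1.5   43.8 -559.2] | shift in final axes [  -1.6   74.7 -555.9]
```

Emit:
arm_command([
  {"delta_pos":[0,0.004,-0.04],"dr":[-3,0,0],"jaw":0.5},
  {"delta_pos":[0,0.005,-0.04],"dr":[0,0,0],"jaw":0.5},
  {"delta_pos":[0,0.005,-0.04],"dr":[0,0,0],"jaw":0.5},
  {"delta_pos":[0,0.005,-0.04],"dr":[0,0,0],"jaw":0.5},
  {"delta_pos":[0,0.005,-0.04],"dr":[0,0,0],"jaw":0.5},
])

```text
time_s: 1.08
eef_pos: [357.9, 195.5, 328.0]
orientation: [0.562, -0.429, -0.562, -0.429]
force: [1.3, 0.3, -0.4]
gripper_width: 0.501
```

Emit:
arm_command([
  {"delta_pos":[0,0.005,-0.04],"dr":[0,0,0],"jaw":0.5},
  {"delta_pos":[0,0.005,-0.04],"dr":[0,0,0],"jaw":0.5},
  {"delta_pos":[0,0.005,-0.04],"dr":[0,0,0],"jaw":0.5},
  {"delta_pos":[0,0.005,-0.04],"dr":[0,0,0],"jaw":0.5},
  {"delta_pos":[0,0.005,-0.04],"dr":[0,0,0],"jaw":0.5},
])

```text
time_s: 1.5
eef_pos: [386.0, -4.2, 328.3]
orientation: [0.562, -0.429, -0.561, -0.43]
force: [0.7, -0.2, -0.3]
gripper_width: 0.5
```

Emit:
arm_command([
  {"delta_pos":[0,0.005,-0.04],"dr":[0,0,0],"jaw":0.5},
  {"delta_pos":[0,0.005,-0.04],"dr":[0,0,0],"jaw":0.5},
  {"delta_pos":[0,0.005,-0.04],"dr":[0,0,0],"jaw":0.5},
  {"delta_pos":[0,0.005,-0.04],"dr":[0,0,0],"jaw":0.5},
  {"delta_pos":[0,0,0],"dr":[0,0,0],"jaw":0.5},
])

```text
time_s: 1.92
eef_pos: [410.1, -168.3, 328.2]
orientation: [0.561, -0.432, -0.559, -0.431]
force: [0.5, -0.8, -0.0]
gripper_width: 0.5
```

```bash
python3 - <<'E'
from h import *
go((410,-160,330),zdir=(0.27,-0.96))
c=grab("wrist"); cv2.imwrite("pics/w1.png",c["pixels"][...,::-1])
m=bright(c)
for b in blobs(m,800): print(cv2.minAreaRect(b))
E
```

```text
tcp [ 410.1 -168.3  328.2] t 1.92 w 0.5 F [ 0.5 -0.8 -0. ] q6 -0.81
dr [-0.97 -0.24  0.04] | shift cur axes [-1.9 -2.   8. ] | shift in final axes [-1.8 -2.2  8. ]
((592.0147094726562, 341.69122314453125), (74.94488525390625, 60.024505615234375), 59.036251068115234)
((335.7581787109375, 264.5703125), (100.83866119384766, 144.31155395507812), 88.53119659423828)
((613.1401977539062, 226.73776245117188), (38.12636184692383, 69.09169006347656), 69.775146484375)
```

View pics/w1.png

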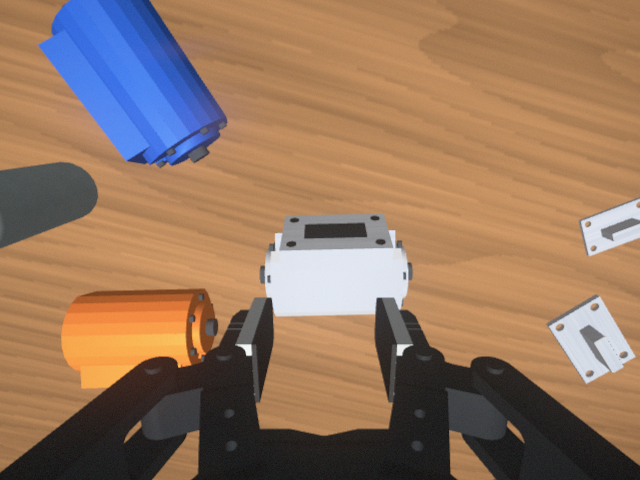

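The wrist view shows the pad's four holes at about (294,220), (375,218), (291,244) and (380,241). The pad faces the robot (up in the picture), and the orange and blue look-alikes are clear of it. I'll cast the holes onto their known heights of 33.7 (near row) and 76.2 (upper row).

```bash
cat >> h.py <<'E'
def darkspots(c,guess,win=7):
    g=cv2.cvtColor(c["pixels"],cv2.COLOR_RGB2GRAY).astype(float); out=[]
    for u,v in guess:
        for _ in range(3):
            u0,v0=int(round(u)),int(round(v)); w=g[v0-win:v0+win+1,u0-win:u0+win+1]; k=np.clip(np.median(w)-25-w,0,None)
            yy,xx=np.mgrid[-win:win+1,-win:win+1]; u,v=u0+(k*xx).sum()/k.sum(),v0+(k*yy).sum()/k.sum()
        out.append((u,v))
    return np.array(out)
E
python3 - <<'E'
from h import *
c=grab("wrist")
p=darkspots(c,[(294,220),(375,218),(291,244),(380,241)],6); print(p.round(1))
n=onz(c,p[:2],33.7); f=onz(c,p[2:],76.2); print(n.round(1),f.round(1), [np.linalg.norm(a[1]-a[0]).round(1) for a in (n,f)], np.linalg.norm(n.mean(0)-f.mean(0)))
y=(n[0]-n[1]+f[0]-f[1])[:2]; y/=np.hypot(*y); d=np.array([-y[1],y[0]]); d*=np.sign(d[0])
C=(n.mean(0)+f.mean(0))[:2]/2+d*48.3; print("axis dir",y,"roll dir",d,"axis C",C)
print("start TCP point (finger front 8 back)",C-d*43)
go((*(C-d*100),170),zdir=y)
E
```

```text
[[289.8 220. ]
 [370.2 218. ]
 [286.2 243.9]
 [375.7 241.7]]
[[ 431.8 -194.    33.7]
 [ 409.4 -117.3   33.7]] [[ 442.7 -190.9   76.2]
 [ 420.3 -114.    76.2]] [np.float64(80.0), np.float64(80.1)] 43.9968532789446
axis dir [ 0.28065987 -0.95980729] roll dir [0.95980729 0.28065987] axis C [ 472.39906832 -140.52742513]
start TCP point (finger front 8 back) [ 431.12735483 -152.59579972]
tcp [ 408.6 -163.2  327.7] t 2.02 w 0.503 F [-0.4  0.5 -0.5] q6 -0.81
dr [-1.33  0.05 -0.02] | shift cur axes [157.7  32.5   2.9] | shift in final axes [157.7  32.5   3.8]
```

The hole spacings come out at 80.0 and 44.0, as specified. The housing axis is at (472.4,-140.5) and it rolls along (0.96,0.28). I'll descend in front of the pad.

Emit:
arm_command([
  {"delta_pos":[0.03,0.016,0.001],"dr":[-1.3,0,0],"jaw":0.5},
  {"delta_pos":[0.038,0.016,0.001],"dr":[0,0,0],"jaw":0.5},
  {"delta_pos":[0.038,0,0.001],"dr":[0,0,0],"jaw":0.5},
  {"delta_pos":[0.038,0,0.001],"dr":[0,0,0],"jaw":0.5},
  {"delta_pos":[0.038,0,0],"dr":[0,0,0],"jaw":0.5},
])

```text
time_s: 2.43
eef_pos: [376.5, -165.0, 145.1]
orientation: [0.567, -0.422, -0.567, -0.423]
force: [1.0, -0.1, -0.3]
gripper_width: 0.507
```

Emit:
arm_command([
  {"delta_pos":[0,-0.008,0],"dr":[0,0,0],"jaw":0.5},
  {"delta_pos":[0,-0.01,0],"dr":[0,0,0],"jaw":0.5},
  {"delta_pos":[0,-0.01,0],"dr":[0,0,0],"jaw":0.5},
  {"delta_pos":[0,0,0],"dr":[0,0,0],"jaw":0.5},
  {"delta_pos":[0,0,0],"dr":[0,0,0],"jaw":0.5},
])

```text
time_s: 2.85
eef_pos: [406.2, -159.2, 148.2]
orientation: [0.568, -0.422, -0.565, -0.423]
force: [-0.3, -0.1, 0.0]
gripper_width: 0.498
```

```bash
python3 - <<'E'
from h import *
go((418,-156,144),zdir=(.2807,-.9598))
d=np.array([.9598,.2807]); print("along d rel C", (readout.observe()["eef_pos"][:2]-[472.4,-140.5])@d)
c=grab("wrist"); cv2.imwrite("pics/w2.png",c["pixels"][...,::-1])
E
```

```text
tcp [ 406.2 -159.2  148.2] t 2.85 w 0.498 F [-0.3 -0.1  0. ] q6 -0.83
dr [ 0.29 -0.19  0.17] | shift cur axes [  4.2 -12.2  -0.3] | shift in final axes [  4.2 -12.2  -0.2]
along d rel C -68.74429631799006
```

View pics/w2.png

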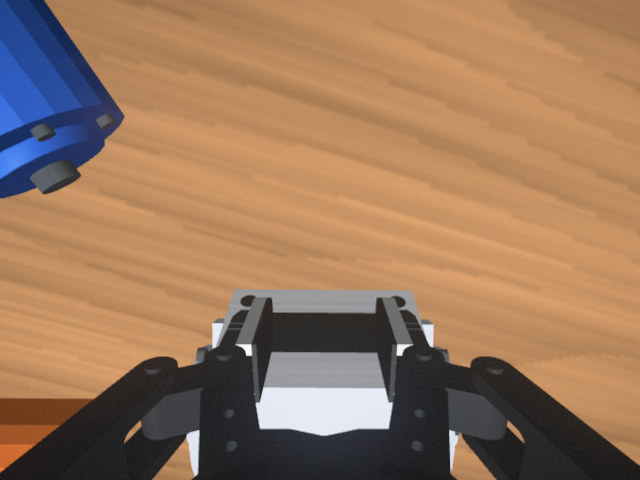

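The fingertips stand in front of the pad, centred on it, at pixels (258,300) and (390,300). Approaching to contact.

Emit:
arm_command([
  {"delta_pos":[0.003,-0.004,0],"dr":[0,0,0],"jaw":0.5},
  {"delta_pos":[0.001,-0.004,0],"dr":[0,0,0],"jaw":0.5},
  {"delta_pos":[0,-0.004,0],"dr":[0,0,0],"jaw":0.5},
  {"delta_pos":[0,-0.003,0],"dr":[0,0,0],"jaw":0.5},
  {"delta_pos":[0,-0.002,0],"dr":[0,0,0],"jaw":0.5},
])

```text
time_s: 3.32
eef_pos: [420.5, -154.1, 142.1]
orientation: [0.566, -0.423, -0.566, -0.423]
force: [0.2, 0.0, 2.1]
gripper_width: 0.501
```

Emit:
arm_command([
  {"delta_pos":[-0.002,-0.004,0],"dr":[0,0,0],"jaw":0.5},
  {"delta_pos":[-0.002,-0.004,0],"dr":[0,0,0],"jaw":0.5},
  {"delta_pos":[-0.002,-0.004,0],"dr":[0,0,0],"jaw":0.5},
  {"delta_pos":[-0.002,-0.004,0],"dr":[0,0,0],"jaw":0.5},
  {"delta_pos":[-0.001,-0.003,0],"dr":[0,0,0],"jaw":0.5},
])

```text
time_s: 3.73
eef_pos: [439.1, -148.6, 151.4]
orientation: [0.567, -0.423, -0.566, -0.423]
force: [0.7, -0.4, 0.3]
gripper_width: 0.504
```

```bash
python3 - <<'E'
from h import *
go((418,-156,144),zdir=(.2807,-.9598))
d=np.array([.9598,.2807]); print("along d rel C", (readout.observe()["eef_pos"][:2]-[472.4,-140.5])@d)
c=grab("wrist"); cv2.imwrite("pics/w3.png",c["pixels"][...,::-1])
E
```

```text
tcp [ 439.1 -148.6  151.4] t 3.73 w 0.504 F [ 0.7 -0.4  0.3] q6 -0.77
dr [ 0.18 -0.02  0.04] | shift cur axes [ 7.4 22.4 -1.1] | shift in final axes [ 7.4 22.4 -1.2]
along d rel C -34.20249627470426
```

View pics/w3.png

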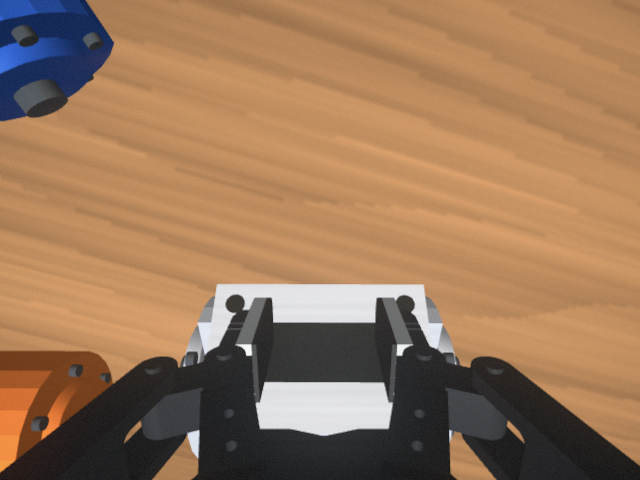

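The pad face is brighter, so the housing has rolled to roughly 60°. Continuing along the no-slip path.

Emit:
arm_command([
  {"delta_pos":[-0.002,-0.005,0],"dr":[0,0,0],"jaw":0.5},
  {"delta_pos":[-0.002,-0.005,0],"dr":[0,0,0],"jaw":0.5},
  {"delta_pos":[-0.0015,-0.005,0],"dr":[0,0,0],"jaw":0.5},
  {"delta_pos":[-0.001,-0.005,0],"dr":[0,0,0],"jaw":0.5},
  {"delta_pos":[-0.001,-0.005,0],"dr":[0,0,0],"jaw":0.5},
])

```text
time_s: 4.2
eef_pos: [462.9, -141.4, 158.7]
orientation: [0.567, -0.423, -0.566, -0.423]
force: [-0.4, -0.2, 0.5]
gripper_width: 0.499
```

Emit:
arm_command([
  {"delta_pos":[-0.001,-0.004,0],"dr":[0,0,0],"jaw":0.5},
  {"delta_pos":[-0.001,-0.004,0],"dr":[0,0,0],"jaw":0.5},
  {"delta_pos":[-0.001,-0.004,0],"dr":[0,0,0],"jaw":0.5},
  {"delta_pos":[0,-0.004,0],"dr":[0,0,0],"jaw":0.5},
  {"delta_pos":[0,-0.004,0],"dr":[0,0,0],"jaw":0.5},
])

```text
time_s: 4.62
eef_pos: [481.9, -135.8, 161.6]
orientation: [0.566, -0.423, -0.566, -0.423]
force: [0.4, 0.6, -0.3]
gripper_width: 0.5
```

```bash
python3 - <<'E'
from h import *
go((418,-156,144),zdir=(.2807,-.9598))
d=np.array([.9598,.2807]); print("along d rel C", (readout.observe()["eef_pos"][:2]-[472.4,-140.5])@d)
c=grab("wrist"); cv2.imwrite("pics/w4.png",c["pixels"][...,::-1])
E
```

```text
tcp [ 481.9 -135.8  161.6] t 4.62 w 0.5 F [ 0.4  0.6 -0.3] q6 -0.71
dr [ 0.17 -0.   -0.  ] | shift cur axes [17.6 67.  -1.2] | shift in final axes [17.6 67.  -1.4]
along d rel C 10.42761839647396
```

View pics/w4.png

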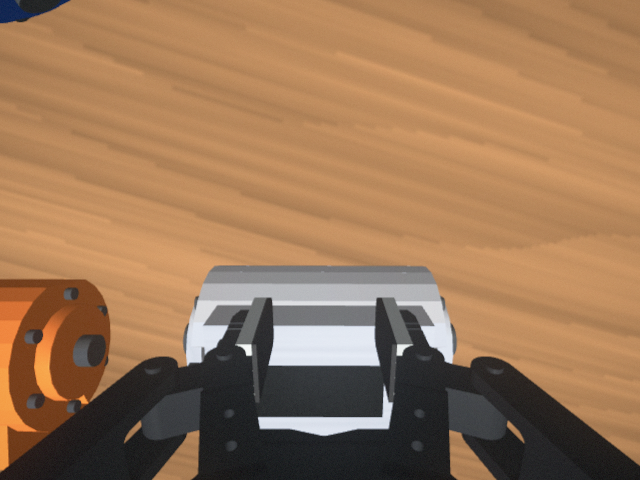

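The near pad side (row ~315) and the barrel below it are visible, so it may already be on its foot. I'll rise and back off to look.

Emit:
arm_command([
  {"delta_pos":[-0.02,0,0],"dr":[0,0,0],"jaw":0.5},
  {"delta_pos":[-0.03,0.01,0],"dr":[0,0,0],"jaw":0.5},
  {"delta_pos":[-0.04,0.01,0],"dr":[0,0,0],"jaw":0.5},
  {"delta_pos":[-0.04,0.01,0],"dr":[0,0,0],"jaw":0.5},
  {"delta_pos":[-0.03,0.01,0],"dr":[0,0,0],"jaw":0.5},
])

```text
time_s: 5.08
eef_pos: [443.0, -147.4, 324.4]
orientation: [0.567, -0.423, -0.566, -0.423]
force: [0.8, -1.1, 0.4]
gripper_width: 0.501
```

Emit:
arm_command([
  {"delta_pos":[0,0,0],"dr":[0,0,0],"jaw":0.5},
  {"delta_pos":[0,0,0],"dr":[0,0,0],"jaw":0.5},
  {"delta_pos":[0,0,0],"dr":[0,0,0],"jaw":0.5},
  {"delta_pos":[0,0,0],"dr":[0,0,0],"jaw":0.5},
  {"delta_pos":[0,0,0],"dr":[0,0,0],"jaw":0.5},
])

```text
time_s: 5.5
eef_pos: [442.7, -146.8, 320.0]
orientation: [-0.565, 0.423, 0.568, 0.423]
force: [-1.2, -0.1, -1.2]
gripper_width: 0.496
```

```bash
python3 - <<'E'
from h import *
go((418,-156,144),zdir=(.2807,-.9598))
c=grab("wrist"); cv2.imwrite("pics/w5.png",c["pixels"][...,::-1])
print(proj(c,[[524.8,-125.2,89]]))
E
```

```text
tcp [ 442.7 -146.8  320. ] t 5.5 w 0.496 F [-1.2 -0.1 -1.2] q6 -0.77
dr [ 0.18  0.12 -0.13] | shift cur axes [176.   25.9  -2.2] | shift in final axes [176.   26.3  -1.9]
[[319.95152149 314.81672092]]
```

View pics/w5.png

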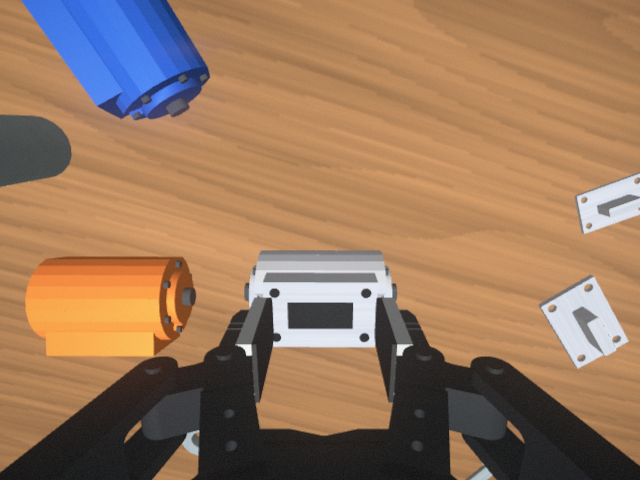

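The pad now faces up. Its holes are at (274,293), (366,293), (277,338) and (364,338), with the centre where predicted at (320,315). I'll check it in numbers and plan the move to the cover.

```bash
python3 - <<'E'
from h import *
c=grab("wrist")
p=darkspots(c,[(274,293),(366,293),(277,338),(364,338)],6)
P=onz(c,p,89); print(p.round(1),P.round(1)); D=lambda i,j:np.linalg.norm(P[i]-P[j]).round(1)
print("80:",D(0,1),D(2,3),"44:",D(0,2),D(1,3),"C",P.mean(0).round(1))
y=(P[0]-P[1]+P[2]-P[3])[:2];print("y",y/np.hypot(*y),np.degrees(np.arctan2(y[1],y[0])))
a=np.radians(51); print("cover view:"); go((494-0*np.cos(a),181,300),zdir=(-np.sin(a),np.cos(a)))
E
```

```text
h.py:38: RuntimeWarning: invalid value encountered in scalar divide
  yy,xx=np.mgrid[-win:win+1,-win:win+1]; u,v=u0+(k*xx).sum()/k.sum(),v0+(k*yy).sum()/k.sum()
Traceback (most recent call last):
  File "h.py", line 37, in darkspots
    u0,v0=int(round(u)),int(round(v)); w=g[v0-win:v0+win+1,u0-win:u0+win+1]; k=np.clip(np.median(w)-25-w,0,None)
              ~~~~~^^^
ValueError: cannot convert float NaN to integer
```

```bash
python3 - <<'E'
from h import *
c=grab("wrist")
g=cv2.cvtColor(c["pixels"],cv2.COLOR_RGB2GRAY); m=((g<110)*255).astype(np.uint8)[284:346,262:380]
n,_,st,ce=cv2.connectedComponentsWithStats(m)
for i in range(1,n):
    if st[i,4]>20: print(st[i],(ce[i]+[262,284]).round(1),onz(c,ce[i]+[262,284],89)[0].round(1))
y=np.array([.2807,-.9598])
a=np.radians(51); print("cover view:"); go((494,181,300),zdir=(-np.sin(a),np.cos(a)))
E
```

```text
[ 8  4 10  9 64] [274.4 292.3] [ 515.5 -169.6   89. ]
[100   5   9   8  61] [366.1 292.5] [493.  -92.8  89. ]
[  0  14  19  48 565] [267.8 323.7] [ 547.1 -167.7   89. ]
[113  14   5  48 202] [377.3 323.2] [518.8 -73.5  89. ]
[  26   18   65   26 1630] [320.1 314.8] [ 525.3 -125.2   89. ]
[98 49  9  8 57] [364.3 336.8] [535.3 -80.4  89. ]
cover view:
tcp [ 443.  -147.   320.5] t 5.65 w 0.5 F [ 0.  -0.2 -0.5] q6 -0.77
dr [-34.51   0.11  -0.06] | shift cur axes [  20.7 -142.   300. ] | shift in final axes [  20.5 -287.   166.8]
```

The pad is level at 89 (spacings 80.0 and 44.1), with its centre at (525.3,-125.2) and its y axis at -73.7°. Now to the cover, opening the jaws.

Emit:
arm_command([
  {"delta_pos":[0.003,-0.016,0.037],"dr":[0,0,0],"jaw":1},
  {"delta_pos":[0.003,-0.016,0.037],"dr":[0,0,0],"jaw":1},
  {"delta_pos":[0.003,-0.016,0.037],"dr":[0,0,0],"jaw":1},
  {"delta_pos":[0.003,-0.016,0.037],"dr":[0,0,0],"jaw":1},
  {"delta_pos":[0.003,-0.016,0.037],"dr":[0,0,0],"jaw":1},
])

```text
time_s: 6.07
eef_pos: [467.3, 54.6, 306.1]
orientation: [-0.566, 0.423, 0.566, 0.423]
force: [0.5, -0.2, -0.1]
gripper_width: 0.996
```

Emit:
arm_command([
  {"delta_pos":[0.001,-0.018,0.03],"dr":[-6.9,0,0],"jaw":1},
  {"delta_pos":[0.001,-0.021,0.026],"dr":[-6.9,0,0],"jaw":1},
  {"delta_pos":[0.001,-0.024,0.02],"dr":[-6.9,0,0],"jaw":1},
  {"delta_pos":[0.001,-0.02,0.015],"dr":[-6.9,0,0],"jaw":1},
  {"delta_pos":[0.001,0,0],"dr":[-6.9,0,0],"jaw":1},
])

```text
time_s: 6.48
eef_pos: [503.6, 176.3, 300.8]
orientation: [-0.668, 0.232, 0.668, 0.233]
force: [0.1, -0.4, 0.4]
gripper_width: 1.002
```

Emit:
arm_command([
  {"delta_pos":[0,0,0],"dr":[0,0,0],"jaw":1},
  {"delta_pos":[0,0,0],"dr":[0,0,0],"jaw":1},
  {"delta_pos":[0,0,0],"dr":[0,0,0],"jaw":1},
  {"delta_pos":[0,0,0],"dr":[0,0,0],"jaw":1},
  {"delta_pos":[0,0,0],"dr":[0,0,0],"jaw":1},
])

```text
time_s: 6.9
eef_pos: [502.7, 171.6, 301.7]
orientation: [0.666, -0.237, -0.666, -0.237]
force: [0.1, 0.7, 0.2]
gripper_width: 0.997
```

```bash
python3 - <<'E'
from h import *
a=np.radians(51); go((494,181,300),zdir=(-np.sin(a),np.cos(a)))
c=grab("wrist"); cv2.imwrite("pics/w6.png",c["pixels"][...,::-1]); print(proj(c,[[494,181,6]]))
E
```

```text
tcp [502.7 171.6 301.7] t 6.9 w 0.997 F [0.1 0.7 0.2] q6 -0.7
dr [-0.17 -0.01  0.  ] | shift cur axes [ 1.7 -1.8 12.7] | shift in final axes [ 1.7 -1.9 12.7]
[[336.55763891 207.13193626]]
```

View pics/w6.png

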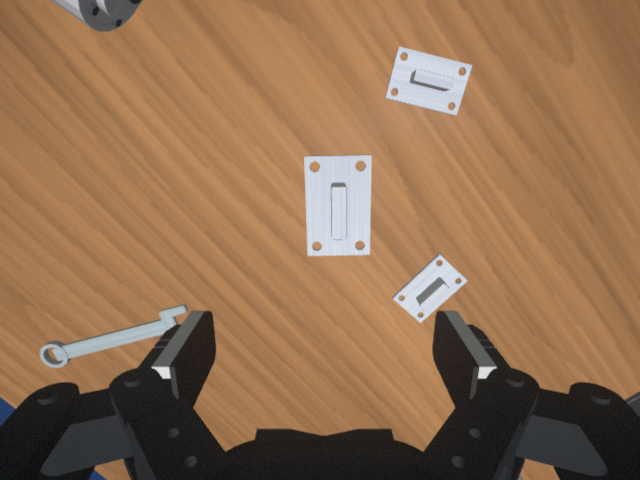

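The cover is upright in the picture at (338,205), with holes at (314,167), (361,166), (317,246) and (360,245). The small cover is at (430,290) and the wrench's near end is at (180,312). I'll measure clearances and the cover pose.

```bash
python3 - <<'E'
from h import *
c=grab("wrist"); m=bright(c)
b=[k for k in blobs(m,2000) if cv2.pointPolygonTest(k,(338,230),False)>0][0]
q=cv2.boxPoints(cv2.minAreaRect(b)); P=onz(c,q,6); print(P.round(1)); e=[P[(i+1)%4]-P[i] for i in range(4)]
print([np.linalg.norm(v).round(1) for v in e],[np.degrees(np.arctan2(v[1],v[0])).round(1) for v in e],"ctr",P.mean(0).round(1))
# plate holes: brown inside the plate
h=cv2.cvtColor(c["pixels"],cv2.COLOR_RGB2HSV); f=np.zeros_like(m); cv2.drawContours(f,[b],-1,255,-1); f=cv2.erode(f,np.ones((5,5)))
n,_,st,ce=cv2.connectedComponentsWithStats(((h[...,1]>60)&(f>0)).astype(np.uint8))
for i in range(1,n):
    if st[i,4]>15: print("hole",st[i,4],ce[i].round(1),onz(c,ce[i],5)[0].round(1))
A=R.from_quat(readout.observe()["orientation"]).as_matrix()
for nm,p in (("wrench",(185,308)),("small",(395,297)),("small corner",(420,321)),("medium",(387,97))):
    w=onz(c,p,6)[0]; print(nm,w.round(),"tool rel to cover",(A.T@(w-P.mean(0))).round())
E
```

```text
[[486.6 122.3   6. ]
 [437.4 162.3   6. ]
 [497.8 242.6   6. ]
 [551.2 199.2   6. ]]
[np.float64(63.5), np.float64(100.5), np.float64(68.9), np.float64(100.4)] [np.float64(140.9), np.float64(53.0), np.float64(-39.1), np.float64(-130.0)] ctr [493.2 181.6   6. ]
hole 68 [360.1 165.2] [451.1 163.5   5. ]
hole 73 [314.5 166.1] [485.6 136.5   5. ]
hole 54 [359.4 244.4] [500.2 226.4   5. ]
hole 51 [316.5 245.1] [534.7 199.2   5. ]
wrench [689. 165.   6.] tool rel to cover [   0. -111. -163.]
small [506. 297.   6.] tool rel to cover [  0. -98.  62.]
small corner [502. 337.   6.] tool rel to cover [   0. -126.   91.]
medium [395. 130.   6.] tool rel to cover [ -0. 102.  44.]
```

The cover holes agree (79.8 and 43.8 apart): centre (492.9,181.4), long axis at 52.0°, and neighbours are clear. Descending in two stages.

```bash
python3 -c "
from h import *
a=np.radians(52); go((492.9,181.4,130),zdir=(-np.sin(a),np.cos(a)))"
```

```text
tcp [502.7 171.7 301.8] t 7.0 w 0.996 F [0.6 0.2 0.2] q6 -0.7
dr [-1.13 -0.01  0.01] | shift cur axes [171.8  -1.2  13.8] | shift in final axes [171.8  -1.6  13.7]
```

Emit:
arm_command([
  {"delta_pos":[0.03,-0.0016,0.0137],"dr":[-1.1,0,0],"jaw":1},
  {"delta_pos":[0.04,0,0],"dr":[0,0,0],"jaw":1},
  {"delta_pos":[0.04,0,0],"dr":[0,0,0],"jaw":1},
  {"delta_pos":[0.04,0,0],"dr":[0,0,0],"jaw":1},
  {"delta_pos":[0.022,0,0],"dr":[0,0,0],"jaw":1},
])

```text
time_s: 7.42
eef_pos: [490.9, 181.4, 126.0]
orientation: [-0.667, 0.231, 0.67, 0.229]
force: [-0.3, 0.8, -0.1]
gripper_width: 1.002
```

Emit:
arm_command([
  {"delta_pos":[0,0,0],"dr":[0,0,0],"jaw":1},
  {"delta_pos":[0,0,0],"dr":[0,0,0],"jaw":1},
  {"delta_pos":[0,0,0],"dr":[0,0,0],"jaw":1},
  {"delta_pos":[0,0,0],"dr":[0,0,0],"jaw":1},
  {"delta_pos":[0,0,0],"dr":[0,0,0],"jaw":1},
])

```text
time_s: 7.83
eef_pos: [494.6, 182.5, 131.6]
orientation: [0.67, -0.229, -0.667, -0.231]
force: [0.1, 0.3, 0.0]
gripper_width: 1.0
```

```bash
python3 - <<'E'
from h import *
a=np.radians(52); go((492.9,181.4,82),zdir=(-np.sin(a),np.cos(a)))
c=grab("wrist"); cv2.imwrite("pics/w7.png",c["pixels"][...,::-1]); print(proj(c,[[492.9,181.4,34],[492.9,181.4,6]]))
a=np.radians(52);u=np.array([np.cos(a),np.sin(a),0]);v=np.array([-u[1],u[0],0]);o=np.array([492.9,181.4,34])
print("rib top corners",proj(c,[o+25*i*u+7*j*v for i in(1,-1) for j in (1,-1)]).round())
E
```

```text
tcp [494.6 182.5 131.6] t 7.83 w 1.0 F [0.1 0.3 0. ] q6 -0.7
dr [ 0.06 -0.15  0.17] | shift cur axes [49.6  2.   0.8] | shift in final axes [49.6  1.9  0.7]
[[325.7434327  285.41349637]
 [325.59434458 264.61378368]]
rib top corners [[339. 331.]
 [312. 331.]
 [341. 236.]
 [311. 236.]]
```

View pics/w7.png

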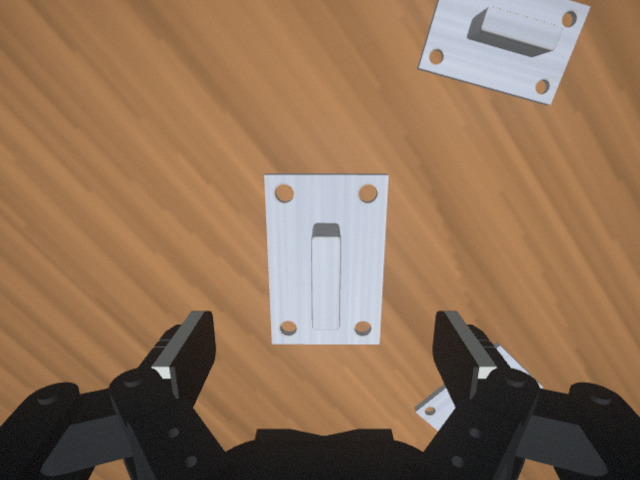

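The rib top (312–341, 236–331) matches the prediction. Lowering to the grasp height.

Emit:
arm_command([
  {"delta_pos":[0.015,0.002,0.001],"dr":[0,0,0],"jaw":1},
  {"delta_pos":[0.015,0,0],"dr":[0,0,0],"jaw":1},
  {"delta_pos":[0.011,0,0],"dr":[0,0,0],"jaw":1},
  {"delta_pos":[0.006,0,0],"dr":[0,0,0],"jaw":1},
  {"delta_pos":[0.0,0,0],"dr":[0,0,0],"jaw":1},
])

```text
time_s: 8.3
eef_pos: [490.7, 181.1, 82.1]
orientation: [-0.668, 0.23, 0.669, 0.23]
force: [0.2, 0.3, 0.8]
gripper_width: 1.003
```

Emit:
arm_command([
  {"delta_pos":[0,0,0],"dr":[0,0,0],"jaw":0.5},
  {"delta_pos":[0,0,0],"dr":[0,0,0],"jaw":0.5},
  {"delta_pos":[0,0,0],"dr":[0,0,0],"jaw":0.4},
  {"delta_pos":[0,0,0],"dr":[0,0,0],"jaw":0.4},
  {"delta_pos":[0,0,0],"dr":[0,0,0],"jaw":0.4},
])

```text
time_s: 8.72
eef_pos: [491.3, 181.3, 83.0]
orientation: [0.669, -0.23, -0.668, -0.23]
force: [-0.4, -0.5, 0.7]
gripper_width: 0.402
```

```bash
python3 -c "
from h import *
a=np.radians(52); go((492.9,181.4,82),zdir=(-np.sin(a),np.cos(a)))"
```

```text
tcp [491.3 181.3  83. ] t 8.72 w 0.402 F [-0.4 -0.5  0.7] q6 -0.7
dr [ 0.08 -0.03  0.04] | shift cur axes [ 1.  -1.  -1.2] | shift in final axes [ 1.  -1.  -1.2]
```

Within 1.5 mm of the target. Closing with a 60 N grip, then lifting.

Emit:
arm_command([
  {"delta_pos":[0,-0.001,-0.001],"dr":[0,0,0],"jaw":0.2},
  {"delta_pos":[0,0,0],"dr":[0,0,0],"jaw":0.1},
  {"delta_pos":[0,0,0],"dr":[0,0,0],"jaw":0},
  {"delta_pos":[0,0,0],"dr":[0,0,0],"jaw":0},
  {"delta_pos":[0,0,0],"dr":[0,0,0],"jaw":0},
], force=60)

```text
time_s: 9.13
eef_pos: [493.0, 181.5, 83.0]
orientation: [0.669, -0.23, -0.668, -0.23]
force: [0.1, -0.4, 4.3]
gripper_width: 0.149
```

Emit:
arm_command([
  {"delta_pos":[0,0,0],"dr":[0,0,0],"jaw":0},
  {"delta_pos":[-0.003,0,0],"dr":[0,0,0],"jaw":0},
  {"delta_pos":[-0.01,0,0],"dr":[0,0,0],"jaw":0},
  {"delta_pos":[-0.02,0,0],"dr":[0,0,0],"jaw":0},
  {"delta_pos":[-0.03,0,0],"dr":[0,0,0],"jaw":0},
], force=60)

```text
time_s: 9.55
eef_pos: [489.9, 180.8, 144.1]
orientation: [-0.667, 0.231, 0.671, 0.229]
force: [-0.3, 0.0, -1.8]
gripper_width: 0.151
```

Emit:
arm_command([
  {"delta_pos":[-0.03,0,0],"dr":[0,0,0],"jaw":0},
  {"delta_pos":[-0.03,0,0],"dr":[0,0,0],"jaw":0},
  {"delta_pos":[-0.01,0,0],"dr":[0,0,0],"jaw":0},
  {"delta_pos":[0,0,0],"dr":[0,0,0],"jaw":0},
  {"delta_pos":[0,0,0],"dr":[0,0,0],"jaw":0},
], force=60)

```text
time_s: 9.97
eef_pos: [492.1, 181.3, 215.2]
orientation: [-0.669, 0.23, 0.669, 0.23]
force: [-0.3, 1.1, -3.4]
gripper_width: 0.15
```

```bash
python3 - <<'E'
from h import *
a=np.radians(-73.7); go((525.3,-125.2,260),zdir=(-np.sin(a),np.cos(a)))
c=grab("wrist"); cv2.imwrite("pics/w8.png",c["pixels"][...,::-1])
E
```

```text
tcp [492.1 181.3 215.2] t 9.97 w 0.15 F [-0.3  1.1 -3.4] q6 -0.7
dr [-54.23   0.    -0.  ] | shift cur axes [ -44.8  221.4 -214.6] | shift in final axes [-44.8 303.5  54.2]
```

View pics/w8.png

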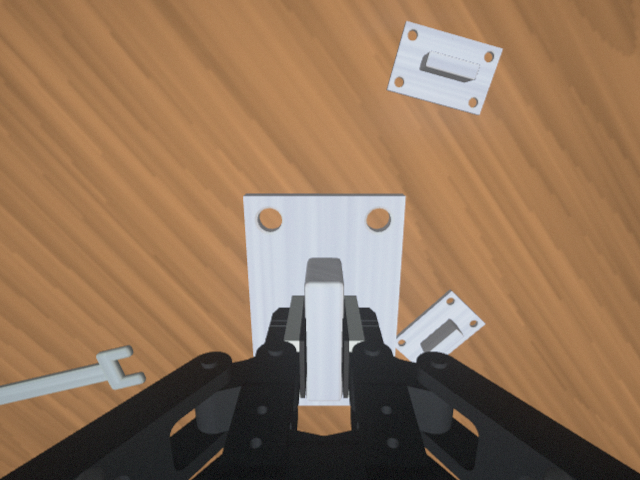

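The cover is held (wrist force -3.4 N), with its far holes at (270,219) and (378,219). I'll compute the cover pose in the tool frame so I can aim the holes, then transfer it.

```bash
cat >> h.py <<'E'
def coverpose(c,drop=83):
    "front holes of the held cover -> cover centre and yaw; guesses fixed in the image"
    s=readout.observe(); A=R.from_quat(s["orientation"]).as_matrix(); zt=s["eef_pos"][2]-drop+6
    g=c["pixels"]; h=cv2.cvtColor(g,cv2.COLOR_RGB2HSV); out=[]
    for u,v in ((270,219),(378,219)):
        m=(bright(c,120,60)==0)[v-22:v+23,u-20:u+21].astype(np.uint8)
        n,l,st,ce=cv2.connectedComponentsWithStats(m); i=l[22,20]; print("hole px",(ce[i]+[u-20,v-22]).round(1),"area",st[i,4])
        out.append(onz(c,ce[i]+[u-20,v-22],zt-1)[0])
    P=np.array(out); print("spacing",np.linalg.norm(P[1]-P[0]).round(1))
    x=(P[1]-P[0])[:2]; x/=np.hypot(*x)   # +x of cover along tool z
    yv=np.array([-x[1],x[0]])            # candidates: holes lie toward tool +y
    if yv@A[:2,1]<0: yv=-yv
    ctr=P.mean(0)[:2]-40*yv
    print("cover ctr",ctr.round(2),"xdir deg",np.degrees(np.arctan2(x[1],x[0])).round(2),"tool rel",(A.T@np.array([*(ctr-s["eef_pos"][:2]),0])).round(2),"base z",zt-6)
    return ctr,x
E
python3 - <<'E'
from h import *
c=grab("wrist"); coverpose(c)
A=R.from_quat(readout.observe()["orientation"]).as_matrix(); print("tool z deg",np.degrees(np.arctan2(A[1,2],A[0,2])))
E
```

```text
hole px [269.5 219.1] area 410
hole px [377.8 219.1] area 397
spacing 43.9
cover ctr [491.44 181.21] xdir deg 142.06 tool rel [-0.   -0.3  -0.19] base z 130.61590836511348
tool z deg 142.0712786927146
```

Emit:
arm_command([
  {"delta_pos":[-0.005,0.026,-0.026],"dr":[0,0,0],"jaw":0},
  {"delta_pos":[-0.005,0.026,-0.026],"dr":[0,0,0],"jaw":0},
  {"delta_pos":[-0.005,0.026,-0.026],"dr":[0,0,0],"jaw":0},
  {"delta_pos":[-0.005,0.026,-0.026],"dr":[0,0,0],"jaw":0},
  {"delta_pos":[-0.005,0.026,-0.026],"dr":[0,0,0],"jaw":0},
])

```text
time_s: 10.48
eef_pos: [513.9, -2.4, 238.6]
orientation: [-0.667, 0.23, 0.67, 0.229]
force: [0.1, 1.1, -2.8]
gripper_width: 0.152
```

```bash
python3 - <<'E'
from h import *
a=np.radians(-73.7); go((525.3,-125.2,240),zdir=(-np.sin(a),np.cos(a)))
E
```

```text
tcp [513.9  -2.4 238.6] t 10.48 w 0.152 F [ 0.1  1.1 -2.8] q6 -1.06
dr [-5.42e+01  2.40e-01 -1.00e-02] | shift cur axes [ -1.5  89.8 -84.4] | shift in final axes [ -1.4 121.   23.5]
```

The held cover is centred on the tool within 0.3 mm and aligned to it. Turning and moving over the pad at a safe height.

Emit:
arm_command([
  {"delta_pos":[0,0.013,-0.01],"dr":[-6.8,0,0],"jaw":0},
  {"delta_pos":[0,0.014,-0.008],"dr":[-6.8,0,0],"jaw":0},
  {"delta_pos":[0,0.015,-0.006],"dr":[-6.8,0,0],"jaw":0},
  {"delta_pos":[0,0.016,-0.004],"dr":[-6.8,0,0],"jaw":0},
  {"delta_pos":[0,0.016,-0.002],"dr":[-6.8,0,0],"jaw":0},
])

```text
time_s: 10.9
eef_pos: [510.6, -82.9, 238.2]
orientation: [-0.705, 0.022, 0.708, 0.023]
force: [0.4, 0.1, -2.4]
gripper_width: 0.151
```

Emit:
arm_command([
  {"delta_pos":[0,0.01,0],"dr":[-6.8,0,0],"jaw":0},
  {"delta_pos":[0,0.01,0],"dr":[-6.8,0,0],"jaw":0},
  {"delta_pos":[0,0,0],"dr":[-6.6,0,0],"jaw":0},
  {"delta_pos":[0,0,0],"dr":[0,0,0],"jaw":0},
  {"delta_pos":[0,0,0],"dr":[0,0,0],"jaw":0},
])

```text
time_s: 11.32
eef_pos: [510.7, -102.0, 238.8]
orientation: [-0.699, -0.1, 0.701, -0.098]
force: [-0.4, -0.7, -1.6]
gripper_width: 0.151
```

```bash
python3 - <<'E'
from h import *
a=np.radians(-73.7); go((525.3,-125.2,240),zdir=(-np.sin(a),np.cos(a)))
E
```

```text
tcp [ 510.7 -102.   238.8] t 11.32 w 0.151 F [-0.4 -0.7 -1.6] q6 -2.19
dr [-0.21  0.16  0.12] | shift cur axes [-1.3 26.3 -7.6] | shift in final axes [-1.2 26.3 -7.5]
```

Emit:
arm_command([
  {"delta_pos":[0,0.008,-0.002],"dr":[-0.2,0,0],"jaw":0},
  {"delta_pos":[0,0.008,-0.002],"dr":[0,0,0],"jaw":0},
  {"delta_pos":[0,0.006,-0.002],"dr":[0,0,0],"jaw":0},
  {"delta_pos":[0,0.004,-0.0015],"dr":[0,0,0],"jaw":0},
  {"delta_pos":[0,0,0],"dr":[0,0,0],"jaw":0},
])

```text
time_s: 11.73
eef_pos: [527.1, -126.1, 240.5]
orientation: [0.7, 0.101, -0.7, 0.101]
force: [0.2, -0.9, -2.3]
gripper_width: 0.148
```

Emit:
arm_command([
  {"delta_pos":[0.01,0,0],"dr":[0,0,0],"jaw":0},
  {"delta_pos":[0.01,0,0],"dr":[0,0,0],"jaw":0},
  {"delta_pos":[0.006,0,0],"dr":[0,0,0],"jaw":0},
  {"delta_pos":[0.002,0,0],"dr":[0,0,0],"jaw":0},
  {"delta_pos":[0,0,0],"dr":[0,0,0],"jaw":0},
])

```text
time_s: 12.15
eef_pos: [525.4, -124.6, 211.3]
orientation: [-0.699, -0.102, 0.701, -0.101]
force: [-0.6, -0.8, -2.8]
gripper_width: 0.152
```

Emit:
arm_command([
  {"delta_pos":[0,0,0],"dr":[0,0,0],"jaw":0},
  {"delta_pos":[0,0,0],"dr":[0,0,0],"jaw":0},
  {"delta_pos":[0,0,0],"dr":[0,0,0],"jaw":0},
  {"delta_pos":[0,0,0],"dr":[0,0,0],"jaw":0},
  {"delta_pos":[0,0,0],"dr":[0,0,0],"jaw":0},
])

```text
time_s: 12.57
eef_pos: [526.4, -125.1, 212.9]
orientation: [0.7, 0.101, -0.7, 0.101]
force: [-0.6, 0.1, -1.0]
gripper_width: 0.15
```

```bash
python3 - <<'E'
from h import *
a=np.radians(-73.7); go((525.3,-125.2,187),zdir=(-np.sin(a),np.cos(a)))
c=grab("wrist"); cv2.imwrite("pics/w9.png",c["pixels"][...,::-1]); coverpose(c)
E
```

```text
tcp [ 526.4 -125.1  212.9] t 12.57 w 0.15 F [-0.6  0.1 -1. ] q6 -2.23
dr [ 0.17 -0.03 -0.02] | shift cur axes [25.9 -0.2  1. ] | shift in final axes [25.9 -0.2  1. ]
hole px [270.3 218.9] area 1794
hole px [378. 219.] area 1842
spacing 43.5
cover ctr [ 526.67 -125.29] xdir deg -163.52 tool rel [ 0.    0.26 -0.28] base z 129.78720477635775
```

View pics/w9.png

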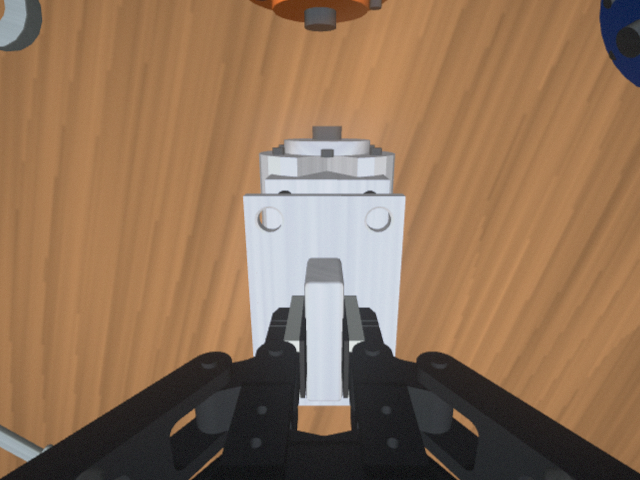

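The cover hovers about 40 mm above the pad, aligned with it, and the pad's holes at (285,193) and (370,193) peek out symmetrically past the cover's edge. Final descent of 26 mm with 1 mm sideways.

Emit:
arm_command([
  {"delta_pos":[0.006,0,0.001],"dr":[0,0,0],"jaw":0},
  {"delta_pos":[0.006,0,0],"dr":[0,0,0],"jaw":0},
  {"delta_pos":[0.006,0,0],"dr":[0,0,0],"jaw":0},
  {"delta_pos":[0.005,0,0],"dr":[0,0,0],"jaw":0},
  {"delta_pos":[0.003,0,0],"dr":[0,0,0],"jaw":0},
])

```text
time_s: 13.03
eef_pos: [524.7, -125.2, 185.3]
orientation: [-0.699, -0.102, 0.7, -0.101]
force: [0.2, -0.9, -2.6]
gripper_width: 0.151
```

Emit:
arm_command([
  {"delta_pos":[0,0,0],"dr":[0,0,0],"jaw":0},
  {"delta_pos":[0,0,0],"dr":[0,0,0],"jaw":0},
  {"delta_pos":[0,0,0],"dr":[0,0,0],"jaw":0},
  {"delta_pos":[0,0,0],"dr":[0,0,0],"jaw":0},
  {"delta_pos":[0,0,0],"dr":[0,0,0],"jaw":0},
])

```text
time_s: 13.45
eef_pos: [525.4, -125.4, 186.9]
orientation: [0.7, 0.101, -0.7, 0.101]
force: [-0.2, 0.3, -2.2]
gripper_width: 0.149
```

```bash
python3 - <<'E'
from h import *
a=np.radians(-73.7); go((525.3,-125.2,187),zdir=(-np.sin(a),np.cos(a)))
c=grab("wrist"); x=c["pixels"][...,::-1]
# dark of the threaded holes seen through the cover holes
print("cover/pad hole px predicted: pad holes", proj(c,[[525.3+sx*22*.9598+40*sy*.2807,-125.2+sx*22*.2807-sy*40*.9598,89] for sx,sy in((1,1),(-1,1),(1,-1),(-1,-1))]).round(0).tolist())
s=grab("side"); y=s["pixels"][...,::-1]; u,v=proj(s,[[525,-125,100]])[0].astype(int); print(u,v)
A=cv2.resize(x[130:300,230:420],(380,340),interpolation=2); B=cv2.resize(y[v-42:v+43,u-47:u+48],(380,340),interpolation=2)
cv2.imwrite("pics/fin.png",np.hstack([A,B]))
E
```

```text
tcp [ 525.4 -125.4  186.9] t 13.45 w 0.149 F [-0.2  0.3 -2.2] q6 -2.23
dr [ 0.17 -0.03 -0.02] | shift cur axes [-0.1 -0.3  0.1] | shift in final axes [-0.1 -0.3  0.1]
cover/pad hole px predicted: pad holes [[277.0, 209.0], [373.0, 210.0], [282.0, 361.0], [367.0, 361.0]]
346 205
```

The picture limit is reached, so I'll check in numbers: the threaded holes seen through the cover holes, plus a pad edge/gap check.

```bash
python3 - <<'E'
from h import *
s=readout.observe(); c=grab("wrist"); g=cv2.cvtColor(c["pixels"],cv2.COLOR_RGB2GRAY)
A=R.from_quat(s["orientation"]).as_matrix()
for u,v in ((270,219),(378,219)):
    w=g[v-20:v+21,u-20:u+21]; n,l,st,ce=cv2.connectedComponentsWithStats((w<120).astype(np.uint8))
    for i in range(1,n):
        if st[i,4]>8:
            p=ce[i]+[u-20,v-20]; print("dark in cover hole",(u,v),p.round(1),st[i].tolist(),"at z89:",onz(c,p,89)[0].round(1))
pr=[[525.3-22*.9598*k+40*.2807,-125.2-22*.2807*k-40*.9598,89] for k in(1,-1)]; print("pad holes earlier",np.round(pr,1), "cover base z",s["eef_pos"][2]-83,"speed",np.abs(s["joint_vel"]).max().round(4))
E
```

```text
dark in cover hole (270, 219) [273.7 213.6] [17, 9, 15, 11, 95] at z89: [ 558.3 -155.2   89. ]
dark in cover hole (270, 219) [261.  224.1] [8, 18, 9, 13, 26] at z89: [ 562.7 -148.7   89. ]
dark in cover hole (378, 219) [375.5 213.5] [10, 9, 16, 12, 125] at z89: [ 513.9 -168.3   89. ]
pad holes earlier [[ 515.4 -169.8   89. ]
 [ 557.6 -157.4   89. ]] cover base z 103.77642487568485 speed 0.0021
```

Each visible dark patch, at (273.7,213.6) and (375.5,213.5), lies midway between its predicted pad hole and its cover hole. That is what correct alignment looks like from this oblique view. The arm is still, so I'm handing in.

```bash
python3 -c "
from h import *
print(robot.finish_job()); s=readout.observe(); print(s['time_s'],s['eef_pos'].round(1),s['gripper_width'],s['force'].round(1))"
```

```text
the job is handed in; nothing more can be done
None
the job is handed in; nothing more can be done
```

I rolled the grey housing onto its foot with the open fingertips high on its pad. I then took the largest cover by its rib at 60 N and handed in with it held over the pad, at about 13.6 s of the 61 s allowed.

**Last checks:**
- **Housing:** after the roll, its pad holes measured 80.0 and 44.1 mm apart at 89 mm height, so the pad is level. I did not re-measure the housing's tilt after the cover was over it.
- **Cover position:** its underside was about 15 mm above the pad. The tool was within about 0.3 mm and 0.2° of the target, and the cover sat centred on the tool to about 0.3 mm. The height comes from the tool position and the grasp height, not from a separate measurement.
- **Hole alignment:** both threaded holes that the wrist camera can see showed through the cover's holes where they should. The other two were hidden from it.
- **Grip:** the gripper stayed at 0.15 open, about the rib's width. The wrist force was about -2 N, in line with the cover's weight.

**Not checked:** the final close-up picture was refused because the 12-picture limit was reached, so the last check was numerical only. I did not measure the bystanders again, but no move came near them.

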